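Feed a tube offcut into the blast box through its spring flap

ROBOT

A 7-joint arm with a two-finger parallel gripper is mounted at the origin on a cart in front of the work surface, level with it; the furniture and walls round the work are solid. World frame = base frame: x ahead of the robot, y to its left, z up, the work surface at z = 0. Lengths are in m, angles in rad, forces in N, time in s.
With the tool pointing down it reaches from about 0.425 to 0.925 m from the base axis. Payload 6.8 kg.
Tool frame: the origin (TCP) lies on the front face of the gripper's body, between the roots of the fingers; the fingertips stand 73 mm ahead of it and the grasp point (between the pads) lies 54 mm ahead of it (env.nose_length is the distance from the TCP to the fingertips, in m); z points along the fingers, y is the line along which they close (so a half turn about z gives the same grasp; the last joint's range is limited). The gripper opens to 85 mm and grips with 20 to 120 N. Pads are 22 mm wide; open, the fingers measure 114 mm over their backs; the gripper's body (76 mm by 85 mm) begins 54 mm behind the grasp point. The pads swing forward as they close: fully open they stand 13 mm farther back than shut.
Start: joints at [-1.348, 0.477, 0.022, 1.555, -0.011, 1.109, -0.083], TCP at [0.219, 0.638, 0.304] pointing down, gripper open.
Joint ranges: [-2.96, 2.96], [-0.34, 2.1], [-1.41, 1.46], [0.24, 2.44], [-1.37, 4.51], [0.17, 1.92], [-2.96, 2.96]. Speed limits (rad/s): [2.39, 2.39, 3.14, 3.14, 3.14, 3.14, 3.14].

INTERFACE

Orientations are given as a unit quaternion [w, x, y, z].
In Python, from cell import env, kin, camera, calibration, job gives the robot as it stands. The module is installed in compiled form; this text tells all that it offers. Calls block until the motion is done:
- env.reach(position, orientation): joint-space move of the TCP to a pose.
- env.movel(position, velocity=0.15, rot=None, stop_force=None): straight line of the TCP; rot=None keeps the orientation; velocity is the mean speed in m/s. With stop_force (N) it stops when the force on the tool has changed by that much, and returns True; else False.
- env.goto_joints(angles): joint-space move.
- env.grip(opening, f_grip=None): finger opening in m; f_grip is the grip in N (None keeps the last); returns when the fingers have stopped.
- env.dwell(seconds).
- kin.inverse_kinematics(position, orientation): joint angles nearest the present ones, or None.
- env.get_state(): the state.
- camera(name): name is "side" or "top"; returns (picture, depth): 384x512x3 uint8, blue, green, red; 384x512 float32, m along the optical axis (not along the pixel's ray), 0 where there is no reading.
- calibration(name): a dict with "fx", "fy", "cx", "cy" (pixels), "k1" (the pictures are not rectified: a ray, as slopes to the right and down, at radius r is drawn at 1 + k1 r^2 times it, then the intrinsics apply), "rvec" (rotation vector, rad) and "tvec" (3), from world to camera coordinates, as OpenCV has them. Camera axes: x right, y down, z forward; pixel columns grow to the right and rows downward; lengths in m; the calibration is good to about 2 mm. A picture is of the moment at which its call begins. calibration takes no time and is no camera call.
A pose or a line that the arm cannot do raises env.PlanningError and nothing moves.
- job.job_done(): hands the job in; it is judged then, once.
The state is a dict: "time": time; "qpos": joint angles; "joint_velocities": joint speeds; "joint_torque": joint torques, N m; "tcp_pos": TCP position; "orientation": TCP orientation; "force": force on the tool from outside, world axes, zero at the start; "torque": the same for the moment, N m; "opening": finger opening in m; "gripper_force": force on a finger pad.
Only numpy, scipy, OpenCV 4.12 (cv2) and the standard library are available. Lean on these libraries where they do the work, as an engineer would, in place of code of your own. Each camera call takes 0.05 s, during which the arm holds its last target. There are 200 camera calls.

TASK

The sawn square tube offcut on the bench is due for shot-blasting. Draw the bolt that locks the blast box's infeed flap fully back, feed the offcut end-on over the infeed tray and push it in through the spring flap until it slides down inside and the flap swings shut behind it, then shoot the bolt fully home again so the box is dust-tight. Leave the other pieces on the bench where they are.

Things in the scene. Friction and masses are not known exactly. Their poses are not given: they have to be found in the camera images.
- tube_offcut_a: bare steel square tube offcut, 110 x 50 x 50 mm, 3 mm wall, open at both ends, 0.3 to 0.6 kg, lying on the bench; it is the only tube. Origin at the centre of its underside, x along its 110 mm length, z up (centre of the tube 25 mm above the origin)
- blast_box: grey sheet-steel shot-blast box fixed on the bench, 290 mm wide (y -85 to 205 mm), 210 mm deep, 262 mm high in front, 325 mm at the back, sloping window on top. Origin on the bench under the outer face of its front panel, at the middle of the tray; x points into the box, y to the left as seen by the robot, z up.
- port (a point): end of the infeed tray at the front panel, on its top face midway between its lips, 120 mm above the box's origin. The tray runs from here 126 mm towards the robot, 92 mm wide between side lips 6 mm high. Behind it a slippery slide drops at 34 degrees: a piece whose middle is pushed 20 mm past this point and let go tips in and slides down; if it sticks, push its rear end on with the fingertips
- hood (a point): middle of the lower front edge of the exhaust hood over the port; the hood stands out 30 mm from the front panel, 150 mm wide, 233 to 259 mm above the bench, so the hand must lean back from the box by about 40 degrees to bring its fingers to the port
- flap (a joint): spring flap of the port, dark steel, plastic lip, 91 mm deep, hinged on its top edge 201 mm above the bench, swings inward only; 0 rad shut, about 1.2 rad resting on the tube's top, 1.45 rad stop; 0.5 to 2 N at its lip, which is slick. Port top 203 mm above the bench, box y -50 to 74 mm. The bolt locks the flap by a staple 30 mm out in front at box y 51 to 65 mm, clear of the tray's width
- bolt (a joint): draw bolt left of the port: a 14 mm steel rod along the box's y axis in two barrels on the front panel, 160 mm above the bench. 0 m = home, through the flap's staple (locked); 0.036 m = fully drawn to +y; the flap is free from 0.026 m. It slides with 2 to 4 N and stays where it is left
- bolt_ball (a point): centre of the bolt's black ball handle, 28 mm in diameter, 52 mm in front of the front panel, 160 mm above the bench, at box y 114 mm with the bolt home and 150 mm with it drawn. Barrels and staple stand out 30 mm from the panel at most, so 40 mm beside the ball is free for fingers
- tack_bracket: bare steel angle bracket (L-section, two 5 mm walls), 100 x 50 x 50 mm, lying on the bench; origin at the centre of its underside. Not to be blasted, leave it where it is
- steel_block: solid bright steel block, 40 x 60 x 35 mm, on the bench; origin at the centre of its underside. Leave it where it is
- flat_bar: bare steel flat bar, 30 x 180 x 8 mm, lying on the bench; origin at the centre of its underside, long axis y. Leave it where it is
Mind the look-alikes: they are no part of the job. What is shaped like the tube_offcut_a but green or pink is not meant.

How it is judged:
By the outcome, as a careful person would: the job done as asked, in the order asked, and still so for the second after the job is handed in, with the robot touching nothing.
It also fails if it takes over 72 s, if anything falls off the work surface, if the arm or the gripper's body presses on something with over 40 N, if the wrist force passes 120 N, or if a joint passes its speed limit or range.

## Working session

There is one attempt and no reset: what is moved stays moved. The work goes in short steps, each a Python script; the robot and the scene stay as the last script left them, time stands still between calls to the robot, and variables do not carry over. Pictures are saved under pics/ and viewed, at most 10 in all, crops included, and the job is handed in when it is done.

```bash
mkdir -p pics; ls
python3 - <<'E'
from cell import env,camera,calibration
import cv2,numpy as np
for n in("top","side"):
    p,d=camera(n); cv2.imwrite(f"pics/{n}0.png",p); np.savez(f"{n}0.npz",p=p,d=d)
    print(n,calibration(n),(d>0).mean())
print(env.get_state())
E
```

```text
pics
top {'fx': 365.4844859370468, 'fy': 365.4844859370468, 'cx': 255.53824256767874, 'cy': 196.60702859068795, 'k1': 0.0068059211049374705, 'rvec': array([ 2.22309399, -2.15551839,  0.11915005]), 'tvec': array([-0.12196764,  0.59704413,  1.15171465])} 0.9960174560546875
side {'fx': 379.75227539275687, 'fy': 379.75227539275687, 'cx': 249.71628727763178, 'cy': 193.7478264872764, 'k1': 0.03626935789858671, 'rvec': array([ 2.13996944, -0.50116159,  0.29011816]), 'tvec': array([-0.56079727,  0.21495319,  1.14138226])} 0.9958343505859375
{'time': 0.1, 'qpos': array([-1.34808308,  0.47775082,  0.02231524,  1.55632001, -0.01149007,
        1.10929757, -0.08312898]), 'joint_velocities': array([-9.85318379e-04,  7.96498864e-04, -5.04011100e-04, -2.18724739e-03,
       -5.37590116e-05, -1.94383542e-04,  2.89157546e-04]), 'joint_torque': array([ 3.83900246e-03, -5.97764182e+01,  1.61317628e+00, -2.81953597e+01,
        1.27425665e-02,  4.95242479e-03,  3.50657061e-06]), 'tcp_pos': array([0.21910606, 0.63802629, 0.30301367]), 'orientation': array([-7.77037220e-05,  1.64643416e-01,  9.86352811e-01, -8.20291538e-04]), 'force': array([-0.01586447,  0.08622233, -1.06941275]), 'torque': array([-0.02108427, -0.0058938 , -0.02712098]), 'gripper_force': 0.0, 'opening': 0.08542061103664525}
```

View pics/top0.png

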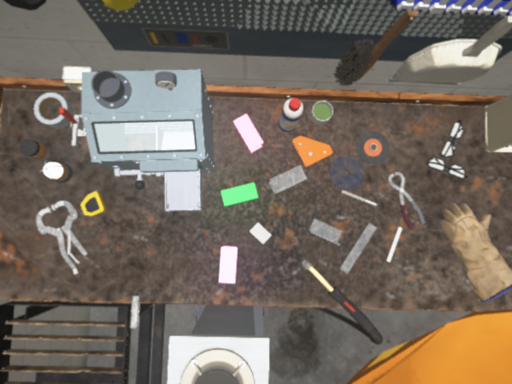

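View pics/side0.png

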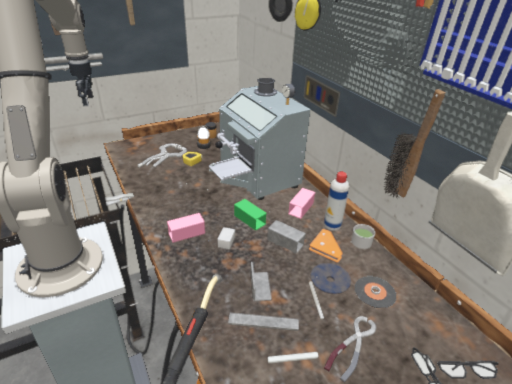

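Both views show two grey candidates: top (289,179) / side (287,233), and top (325,231) / side (261,283), which looks like an L. The others are green at top (240,194), pink at top (248,132) and (228,265), the block at top (260,233) and the bar at top (358,248). I'll check the first candidate in a close crop and build the measuring helpers.

```bash
cat > h.py <<'E'
import cv2,numpy as np
from cell import env,kin,camera,calibration,job
def cal(n):
    c=calibration(n); R,_=cv2.Rodrigues(c["rvec"]); return c,R,np.asarray(c["tvec"]).ravel()
def rays(n,uv):
    c,R,t=cal(n); K=np.array([[c["fx"],0,c["cx"]],[0,c["fy"],c["cy"]],[0,0,1]])
    s=cv2.undistortPoints(np.asarray(uv,float).reshape(-1,1,2),K,np.array([c["k1"],0,0,0.]))[:,0]
    return np.c_[s,np.ones(len(s))],R,t
def cloud(n,d):
    v,u=np.mgrid[:384,:512]; r,R,t=rays(n,np.c_[u.ravel(),v.ravel()])
    return ((r*d.reshape(-1,1)-t)@R).reshape(384,512,3)
def plane(n,uv,z):
    r,R,t=rays(n,uv); o=-R.T@t; w=r@R; return o+w*((z-o[2])/w[:,2])[:,None]
E
python3 - <<'E'
from h import *
T=np.load("top0.npz");S=np.load("side0.npz")
P=cloud("top",T["d"]);Q=cloud("side",S["d"])
for n,(u,v) in dict(cand1=(289,179),cand2=(325,231),block=(260,233),bar=(358,248),green=(240,194)).items():
    w=P[v-22:v+22,u-26:u+26].reshape(-1,3); px=T["p"][v-22:v+22,u-26:u+26].reshape(-1,3)
    print(n,"bench z",np.median(w[:,2]).round(4),"max",np.percentile(w[:,2],[90,97,99]).round(3),"at",P[v,u].round(3))
c=np.hstack([cv2.resize(T["p"][150:260,200:400],None,fx=4,fy=4,interpolation=cv2.INTER_CUBIC)]); 
cs=cv2.resize(S["p"][190:310,200:340],None,fx=5,fy=4,interpolation=cv2.INTER_CUBIC)
cb=cv2.resize(T["p"][150:220,100:230],(400,215),interpolation=cv2.INTER_CUBIC)
c1=cv2.resize(T["p"][150:260,230:390],(400,275),interpolation=cv2.INTER_CUBIC)
c2=cv2.resize(S["p"][190:310,200:340],(400,343),interpolation=cv2.INTER_CUBIC)
c3=cv2.resize(S["p"][120:200,195:305],(400,291),interpolation=cv2.INTER_CUBIC)
o=np.zeros((600,800,3),np.uint8);o[:275,:400]=c1;o[:215,400:]=cb;o[250:593,:400]=c2;o[250:541,400:]=c3
cv2.imwrite("pics/crop0.png",o)
E
```

```text
cand1 bench z 0.0005 max [0.05  0.053 0.054] at [ 0.658 -0.208  0.05 ]
cand2 bench z 0.0002 max [0.006 0.033 0.052] at [ 0.497 -0.334  0.007]
block bench z -0.0005 max [0.033 0.037 0.049] at [ 0.484 -0.121  0.036]
bar bench z 0.0006 max [0.008 0.011 0.033] at [ 0.445 -0.443  0.008]
green bench z 0.0002 max [0.05  0.052 0.054] at [ 0.605 -0.054  0.051]
```

View pics/crop0.png

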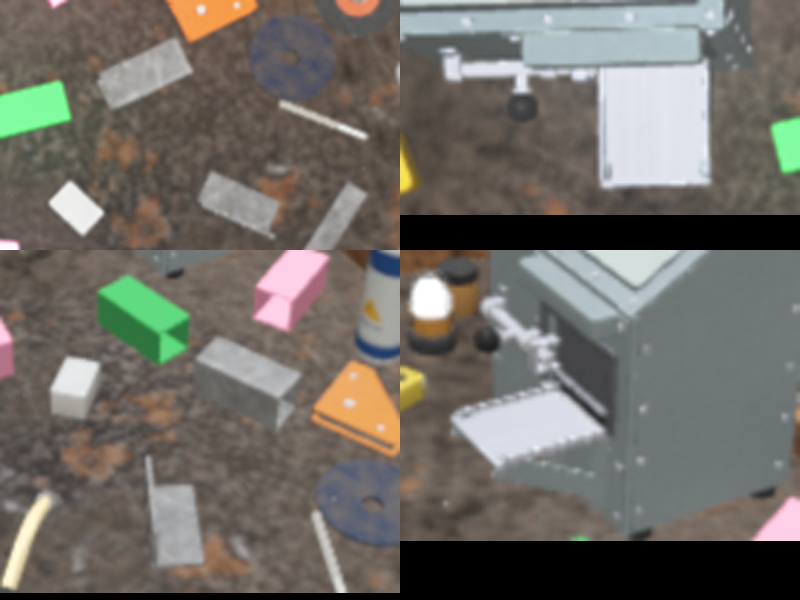

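The crop shows cand1, top (289,179), is a closed square tube 50 mm high. cand2 is the L-bracket. Next I measure the tube, tray and ball.

Run:
```python
from h import *
T=np.load("top0.npz");S=np.load("side0.npz")
P=cloud("top",T["d"]);Q=cloud("side",S["d"])
def rect(pts):
    (c,s,a)=cv2.minAreaRect((pts[:,:2]*1000).astype(np.float32)); return np.round(c,1),np.round(s,1),round(a,2)
def box(P,lo,hi): return P[np.all((P>lo)&(P<hi),axis=2)]
for n,X in(("top",P),("side",Q)):
    t=box(X,(.56,-.29,.044),(.76,-.13,.056)); print(n,"tube",rect(t),t.mean(0).round(4),len(t))
# refine by image mask of top face, plane at .05
m=((P[...,2]>.040)&(P[...,2]<.06)&(P[...,0]>.56)&(P[...,0]<.76)&(P[...,1]>-.29)&(P[...,1]<-.13)).astype(np.uint8)
c=max(cv2.findContours(m,0,2)[0],key=cv2.contourArea)
print("contour",rect(plane("top",c[:,0],.05)))
t=box(P,(.5,0.0,.114),(.8,.3,.127)); t0=t
print("tray top",rect(t),t.mean(0).round(4),len(t),np.percentile(t,[2,50,98],axis=0).round(3).tolist())
t=box(Q,(.5,0.0,.114),(.8,.3,.127)); print("tray side",rect(t),t.mean(0).round(4))
# ball
for n,I,X,(u,v) in(("top",T["p"],P,(139,185)),("side",S["p"],Q,(219,145))):
    w=I[v-12:v+12,u-12:u+12].max(2)<60
    vv,uu=np.nonzero(w);uv=np.c_[uu+u-12,vv+v-12]
    k=X[uv[:,1],uv[:,0]]; print(n,"ball",len(uv),uv.mean(0),uv.min(0),uv.max(0),np.median(k,0).round(4)); 
    print(plane(n,[uv.mean(0)],.16).round(4))
# front panel from side view: points with hood etc; box extents
b=box(P,(.6,-.05,.22),(1.1,.4,.34)); print("box rect",rect(b))
h=box(P,(.6,-.05,.252),(.9,.4,.268)); print("hood lvl",rect(h),np.percentile(h,[1,99],axis=0).round(3).tolist())
f=box(Q,(.6,-.05,.02),(1,.4,.11)); print("sidewall",rect(f),len(f))
```

```text
top tube (array([ 658.9, -204.3]), array([ 50.2, 109.6]), 28.2) [ 0.6587 -0.204   0.0499] 534
side tube (array([ 654.9, -202. ]), array([ 54.4, 111.7]), 27.09) [ 0.6536 -0.2048  0.0514] 411
contour (array([ 658.8, -204.3]), array([ 49.9, 109.4]), 28.39)
tray top (array([625.6, 131.1]), array([191.1, 273. ]), 22.29) [0.6063 0.116  0.1198] 1390 [[0.549, 0.062, 0.116], [0.605, 0.115, 0.12], [0.663, 0.166, 0.126]]
tray side (array([638.5, 114.8]), array([210.1, 286.7]), 29.76) [0.6276 0.1126 0.1219]<stdin>:20: RuntimeWarning: Mean of empty slice.
  ret = um.true_divide(
Traceback (most recent call last):
ValueError: zero-size array to reduction operation minimum which has no identity
```

Run:
```python
from h import *
T=np.load("top0.npz");S=np.load("side0.npz")
P=cloud("top",T["d"]);Q=cloud("side",S["d"])
def rect(pts):
    (c,s,a)=cv2.minAreaRect((pts[:,:2]*1000).astype(np.float32)); return np.round(c,1),np.round(s,1),round(a,2)
def comp(m,uv):
    m=m.astype(np.uint8); _,l=cv2.connectedComponents(m,connectivity=4); return l==l[uv[1],uv[0]]
m=comp((P[...,2]>.114)&(P[...,2]<.130),(182,190)); c=max(cv2.findContours(m.astype(np.uint8),0,2)[0],key=cv2.contourArea)
w=plane("top",c[:,0],.123);print("tray",rect(w),w.min(0),w.max(0), rect(P[m]))
# lip edge directions: left/right boundary fit
vv=range(176,207)
for f in(np.min,np.max):
    uv=np.array([(f(np.nonzero(m[v])[0]),v) for v in vv]); e=plane("top",uv,.126)
    k=np.polyfit(e[:,0],e[:,1],1); print("lip dy/dx",k,"at x.6",np.polyval(k,.6))
us=range(170,198); uv=np.array([(u,np.nonzero(m[:,u])[0].max()) for u in us]); e=plane("top",uv,.12); k=np.polyfit(e[:,1],e[:,0],1);print("front edge dx/dy",k,np.polyval(k,.115))
# roof/hood rectangle & box yaw
m=comp((P[...,2]>.2)&(P[...,2]<.40)&(P[...,0]<1),(150,135)); b=P[m]; print("box",rect(b))
h=comp((P[...,2]>.250)&(P[...,2]<.2635)&(P[...,0]<.9),(170,164)); print("hood",rect(P[h]),P[h].mean(0).round(3),h.sum())
for n,I,X,(u,v) in(("top",T["p"],P,(139,185)),("side",S["p"],Q,(219,145))):
    g=I[v-10:v+10,u-10:u+10].max(2); w=comp(g<np.clip(g.min()+35,0,75),(np.unravel_index(g.argmin(),g.shape))[::-1])
    vv,uu=np.nonzero(w);uv=np.c_[uu+u-10,vv+v-10]
    k=X[uv[:,1],uv[:,0]]; print(n,"ball",g.min(),len(uv),uv.mean(0),uv.min(0),uv.max(0),np.median(k,0).round(4),"plane",plane(n,[(uv.min(0)+uv.max(0))/2],.16).round(4))
k=P[178:194,130:149].reshape(-1,3);k=k[(k[:,2]>.15)&(k[:,2]<.18)];print("ball pts",len(k),k.mean(0),k.min(0),k.max(0))
k=Q[133:157,207:232].reshape(-1,3);k=k[(k[:,2]>.14)&(k[:,2]<.18)&(k[:,0]<.70)];print("ball pts side",len(k),k.mean(0),k.min(0),k.max(0))
```

```text
tray (array([606.6, 114.6]), array([120.2, 102.7]), 2.89) [0.54446387 0.06085576 0.123     ] [0.66911207 0.16853492 0.123     ] (array([606.2, 115.6]), array([118.2, 104.4]), 4.06)
lip dy/dx [0.0505029  0.13471038] at x.6 0.16501212283001165
lip dy/dx [0.0855387  0.01215715] at x.6 0.06348036779760712
front edge dx/dy [-0.05048823  0.55441738] 0.5486112377873127
box (array([758.7, 185.7]), array([241.8, 296. ]), 4.06)
hood (array([656.6, 137.4]), array([ 30.9, 192.2]), 3.71) [0.657 0.131 0.258] 718
top ball 61 53 [139.32075472 185.24528302] [135 181] [143 189] [0.6102 0.2272 0.1696] plane [[0.6117 0.2315 0.16  ]]
side ball 35 29 [218.24137931 144.79310345] [215 142] [221 147] [0.6045 0.2229 0.1668] plane [[0.6099 0.2363 0.16  ]]
ball pts 89 [0.61444773 0.22808632 0.1680847 ] [0.60002968 0.21616944 0.15581953] [0.63188648 0.24282318 0.17529347]
ball pts side 186 [0.63780242 0.24349979 0.16705191] [0.59710836 0.17417395 0.14632882] [0.66467146 0.30508326 0.17991569]
```

```bash
cat >> h.py <<'E'
from scipy.spatial.transform import Rotation as Ro
YAW=0.065; O=np.array([.6742,.119,0.]); BR=Ro.from_euler('z',YAW).as_matrix()
def B(x,y,z): return O+BR@np.array([x,y,z])
def tool(yaw,tilt,s=1):
    u=np.array([np.cos(yaw),np.sin(yaw),0]);k=np.array([0,0,1.])
    z=np.sin(tilt)*u-np.cos(tilt)*k; y=s*np.cross(k,u); x=np.cross(y,z)
    q=Ro.from_matrix(np.c_[x,y,z]).as_quat(); return np.r_[q[3],q[:3]],z
def tcp(p,z,d=.054): return np.asarray(p)-d*z
TUBE=np.array([.6588,-.2043]); TY=np.radians(-61.7)
def st(m=""):
    s=env.get_state(); print(m,"t%.1f"%s["time"],s["tcp_pos"].round(4),"F",s["force"].round(1),"open %.4f g %.0f"%(s["opening"],s["gripper_force"]))
E
python3 - <<'E'
from h import *
T=np.radians(45)
print("ball",B(-.052,.114,.16))
for s in(1,-1):
    for nm,p,yaw,t in(("ballpre",B(-.13,.114,.26),YAW,T),("ball",B(-.052,.114,.16),YAW,T),("ballend",B(-.052,.16,.16),YAW,T),
      ("tubepre",(*(TUBE-.025*np.array([np.cos(TY),np.sin(TY)])),.13),TY,0),("tube",(*TUBE,.03),TY,0),("trayv",B(-.095,0,.15),YAW,0),("trayt",B(-.11,0,.15),YAW,T),("in",B(-.018,0,.152),YAW,T),("push",B(.03,0,.152),YAW,T)):
        q,z=tool(yaw,t,s); r=kin.inverse_kinematics(tcp(p,z),q); print(s,nm,None if r is None else np.round(r,2))
E
```

```text
ball [0.61490503 0.22938164 0.16      ]
1 ballpre [-1.11  0.1   0.4   2.31  1.4   0.42 -0.33]
1 ball [-0.85  0.41  0.26  2.23  2.08  0.34 -1.01]
1 ballend [-1.14  0.48  0.53  2.2   2.04  0.26 -1.08]
1 tubepre [-0.36  0.75  0.83  1.7  -0.65  0.99  1.21]
1 tube [-0.17  0.83  0.58  1.68 -0.6   0.81  1.18]
1 trayv [-0.48  0.46  0.24  1.87 -0.14  0.83  1.46]
1 trayt [-0.33  0.32 -0.14  2.41  2.39  0.45 -1.12]
1 in [-0.24  0.42 -0.15  2.21  2.32  0.37 -0.97]
1 push [ 0.55  0.82 -1.19  2.06  1.96  0.85 -0.18]
-1 ballpre [-0.57  0.11 -0.18  2.28  1.41  0.49  2.81]
-1 ball [-0.98  0.43  0.42  2.24  2.19  0.29  2.  ]
-1 ballend [-1.21  0.5   0.62  2.2   2.14  0.22  1.94]
-1 tubepre [-0.53  1.02  1.26  1.71 -1.04  1.23 -1.65]
-1 tube [-0.48  1.23  1.25  1.7  -1.25  1.23 -1.53]
-1 trayv [-0.8   0.54  0.68  1.89 -0.44  0.87 -1.41]
-1 trayt [-0.11  0.34 -0.38  2.4   2.28  0.5   2.16]
-1 in [-0.22  0.42 -0.18  2.21  2.3   0.37  2.2 ]
-1 push [-0.19  0.47 -0.18  2.11  2.23  0.33  2.31]
```

Run:
```python
from h import *
q,z=tool(YAW,np.radians(45)); p=tcp(B(-.052,.114,.16),z,.058)
env.reach(p-.10*z,q); st("pre"); env.grip(.048); st("grip")
r=env.movel(p,.12,stop_force=8); st(f"at ball {r}")
pp,_=camera("side"); cv2.imwrite("pics/ball.png",cv2.resize(pp[110:190,170:280],(770,560),interpolation=cv2.INTER_CUBIC))
```

```text
pre t2.0 [0.5037 0.2231 0.2721] F [ 0.2 -0.3 -0.3] open 0.0855 g 0
grip t2.5 [0.5034 0.2222 0.2717] F [-0.5  0.8 -0.1] open 0.0481 g 0
at ball False t3.4 [0.5738 0.2267 0.2012] F [-0.1 -0.4  0.3] open 0.0481 g 0
```

View pics/ball.png

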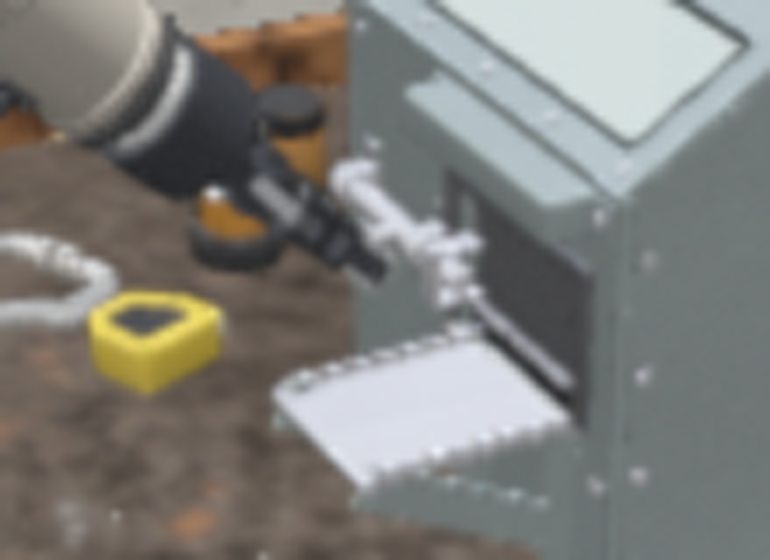

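The near finger, at crop (330,220), covers the ball and nothing is touching, so I draw the bolt.

Run:
```python
from h import *
p=env.get_state()["tcp_pos"]; yb=BR[:,1]
r=env.movel(p+.056*yb,.05,stop_force=14); st(f"drawn {r}")
e=env.get_state()["tcp_pos"]; print("travel",(e-p)@yb)
env.movel(e-.008*yb,.08); q,z=tool(YAW,np.radians(45))
env.movel(e-.008*yb-.10*z,.2); st("out")
for n in("top","side"):
    pp,d=camera(n); np.savez(f"{n}1.npz",p=pp,d=d)
    cv2.imwrite(f"pics/{n}1.png",cv2.resize(pp[110:190,170:280] if n=="side" else pp[150:220,100:230],(400,292)))
cv2.imwrite("pics/b1.png",np.hstack([cv2.imread("pics/top1.png"),cv2.imread("pics/side1.png")]))
```

```text
drawn True t4.5 [0.5707 0.2759 0.2007] F [ 0.8 -0.1  0.5] open 0.0481 g 0
travel 0.049110568755053347
out t5.4 [0.5007 0.2639 0.2715] F [0.2 0.  0.2] open 0.0480 g 0
```

View pics/b1.png

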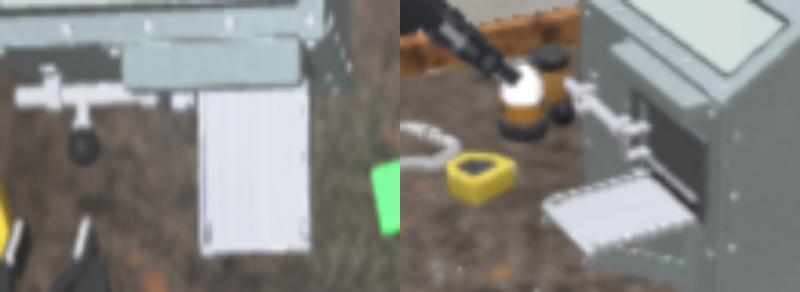

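Run:
```python
from h import *
I=np.load("top1.npz")["p"]; g=I[178:194,118:138].max(2); vv,uu=np.nonzero(g<g.min()+35); b=plane("top",[(np.median(uu)+118,np.median(vv)+178)],.16)[0]
print("ball box frame",(BR.T@(b-O)).round(4))
q,z=tool(TY,0); u=np.array([np.cos(TY),np.sin(TY),0]); g=np.r_[TUBE,.03]-.025*u
env.reach([.50,.02,.30],q); env.grip(.085); env.reach(tcp(g,z)+[0,0,.12],q); st("pre")
r=env.movel(tcp(g,z),.15,stop_force=10); st(f"down {r}")
env.grip(.03,f_grip=50); st("grip")
env.movel(tcp(g,z)+[0,0,.03],.1); st("lift")
env.movel(tcp(g,z)+[0,0,.2],.25); st("lift2")
```

```text
ball box frame [-0.0597  0.1501  0.16  ]
pre t8.4 [ 0.6471 -0.1809  0.2043] F [-0.2  0.5 -0.2] open 0.0850 g 0
down False t9.4 [ 0.6476 -0.1826  0.0851] F [ 0.  -0.1  0.3] open 0.0849 g 0
grip t9.8 [ 0.6474 -0.1825  0.085 ] F [-0.6  0.7  6.6] open 0.0497 g 54
lift t10.3 [ 0.6473 -0.1822  0.1148] F [-0.2 -0.4 -3.3] open 0.0497 g 53
lift2 t11.1 [ 0.6462 -0.1816  0.2822] F [ 0.3  0.7 -3.5] open 0.0493 g 53
```

Run:
```python
from h import *
q,z=tool(YAW,0)
env.reach(tcp(B(-.19,0,.25),z),q); st("front")
env.movel(tcp(B(-.17,0,.166),z),.15); st("low")
o=[]
for n in("top","side"):
    pp,d=camera(n); np.savez(f"{n}2.npz",p=pp,d=d)
    o.append(cv2.resize(pp[110:200,170:290] if n=="side" else pp[150:240,120:240],(400,300)))
cv2.imwrite("pics/b2.png",np.hstack(o))
```

```text
front t12.4 [0.4854 0.1054 0.304 ] F [ 0.4  0.2 -2.6] open 0.0495 g 53
low t13.1 [0.5051 0.1075 0.2204] F [-0.1  1.  -2.7] open 0.0496 g 53
```

View pics/b2.png

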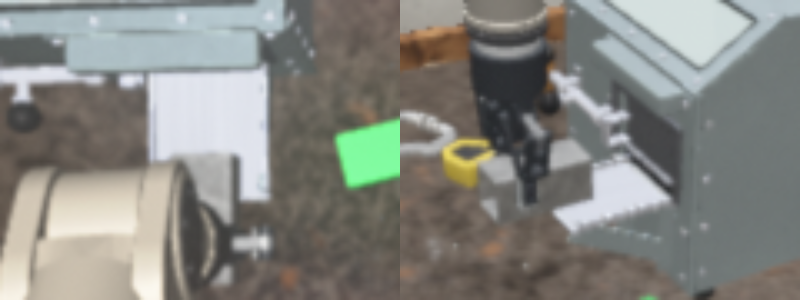

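Tube is held level just before the tray. I'll check its lateral offset from its right edge, at crop (238,170).

Run:
```python
from h import *
d=np.load("top2.npz"); P=cloud("top",d["d"]); q=(P-O)@BR
m=(P[...,2]>.172)&(P[...,2]<.192)&(q[...,0]>-.16)&(q[...,0]<-.05)&(abs(q[...,1])<.06)
k=q[m]; print(m.sum(),k.min(0),k.max(0),np.percentile(k,[3,50,97],axis=0).round(4).tolist())
for x in np.arange(-.14,-.08,.01):
    s=k[abs(k[:,0]-x)<.005]; 
    if len(s): print(round(x,2),s[:,1].min().round(4),s[:,1].max().round(4),s[:,2].mean().round(4))
m=(P[...,2]>.112)&(P[...,2]<.132)&(q[...,0]>-.08)&(q[...,0]<-.035)&(abs(q[...,1])<.07)
k=q[m]; print("tray y",k[:,1].min(),k[:,1].max(), "z",np.median(k[:,2]))
```

```text
222 [-0.14891535 -0.02814618  0.18021227] [-0.09159072  0.02176738  0.18983694] [[-0.1433, -0.0277, 0.1816], [-0.1121, -0.0138, 0.1851], [-0.0924, 0.0135, 0.1883]]
-0.14 -0.0276 -0.0137 0.1857
-0.13 -0.0276 0.0004 0.1853
-0.12 -0.0278 0.0003 0.185
-0.11 -0.0281 0.006 0.1846
-0.1 -0.028 0.011 0.1849
-0.09 -0.0281 0.0218 0.1846
tray y -0.05113708291161925 0.051564732213620304 z 0.1197353852186573
```

Run:
```python
from h import *
q,z=tool(YAW,0)
p=tcp(B(-.097,.003,.166),z); env.movel(p,.12); st("fwd")
r=env.movel(p-[0,0,.022],.03,stop_force=4); st(f"down {r}")
env.grip(.060); st("rel")
c=env.get_state()["tcp_pos"]; env.movel(c+[0,0,.06],.2); env.movel(c+[0,0,.10]-.03*BR[:,0],.2); st("up")
q,z=tool(YAW,np.radians(45))
for d in(.04,.06,.08):
  for x in(-.112,-.105): print(d,x,kin.inverse_kinematics(tcp(B(x,.003,.152),z,.054+d),q), kin.inverse_kinematics(tcp(B(x,.003,.152+d),z),q))
pp,d=camera("top"); P=cloud("top",d); w=(P-O)@BR
m=(P[...,2]>.160)&(P[...,2]<.18)&(w[...,0]>-.16)&(w[...,0]<.0)&(abs(w[...,1])<.05)
k=w[m]; print(m.sum(),np.percentile(k,[1,50,99],axis=0).round(4).tolist())
```

```text
fwd t13.9 [0.5765 0.1155 0.2198] F [-0.7 -0.3 -1.8] open 0.0496 g 53
down True t14.5 [0.5771 0.1158 0.2057] F [0.  0.6 6.1] open 0.0495 g 53
rel t14.7 [0.5763 0.1157 0.2047] F [ 0.4 -1.1  1. ] open 0.0603 g 0
up t15.6 [0.546  0.114  0.3042] F [ 0.1  1.1 -0.6] open 0.0598 g 0
0.04 -0.112 None [ 0.56959549  0.44695696 -1.17507419  2.34124589  1.90803059  0.68116929
 -0.46155549]
0.04 -0.105 None [ 0.57025661  0.46203966 -1.17546895  2.32715004  1.90454867  0.68737721
 -0.44380279]
0.06 -0.112 None [ 0.58928871  0.37842254 -1.17540537  2.3261473   1.83651547  0.61471687
 -0.41113459]
0.06 -0.105 None [ 0.58877172  0.39479312 -1.17556172  2.31227681  1.83316965  0.6231138
 -0.39403327]
0.08 -0.112 None [ 0.61436777  0.31366728 -1.17920278  2.30896869  1.75256347  0.55200367
 -0.34420674]
0.08 -0.105 None [ 0.61211985  0.33119324 -1.17867902  2.29535286  1.75004378  0.56252053
 -0.32853801]
447 [[-0.1019, -0.024, 0.1656], [-0.0567, -0.0036, 0.1698], [-0.0214, 0.0242, 0.1734]]
```

Run:
```python
from h import *
q,z=tool(YAW,np.radians(45)); print(env.get_state()["qpos"].round(2))
env.reach(tcp(B(-.14,.0,.30),z),q); st("tilted"); print(env.get_state()["qpos"].round(2))
env.movel(tcp(B(-.112,.0,.232),z),.2); st("above"); env.grip(.064)
r=env.movel(tcp(B(-.112,.0,.153),z),.1,stop_force=6); st(f"down {r}")
o=[]
for n in("top","side"):
    pp,d=camera(n)
    o.append(cv2.resize(pp[110:200,170:290] if n=="side" else pp[150:240,120:240],(400,300)))
cv2.imwrite("pics/b3.png",np.hstack(o))
```

```text
[-0.76  0.31  0.55  1.87 -0.19  1.02  1.51]
tilted t16.9 [0.4969 0.1071 0.3378] F [ 1.  -0.1 -0.3] open 0.0602 g 0
[-0.35 -0.05 -0.13  2.34  1.2   0.3   0.08]
above t17.6 [0.5247 0.1092 0.2701] F [-0.8  0.6  0.2] open 0.0604 g 0
down False t18.8 [0.5247 0.1093 0.1919] F [-0.1  0.4  0.2] open 0.0642 g 0
```

View pics/b3.png

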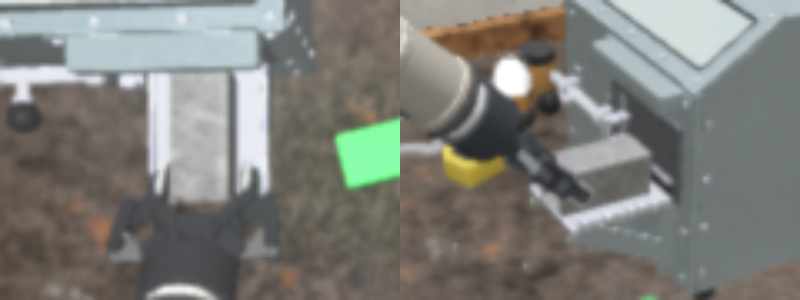

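The fingers straddle the tube's rear end (top crop y 165–200) and the tube lies straight on the tray, so I grip it and feed it in.

Run:
```python
from h import *
q,z=tool(YAW,np.radians(45)); xb=BR[:,0]
env.grip(.03,f_grip=50); st("grip"); p=env.get_state()["tcp_pos"]
env.movel(p+[0,0,.002],.03)
p=p+[0,0,.002]
r=env.movel(p+.096*xb,.07,stop_force=20); st(f"in {r}"); print("adv",(env.get_state()["tcp_pos"]-p)@xb)
o=[]
for n in("top","side"):
    pp,d=camera(n)
    o.append(cv2.resize(pp[110:200,170:290] if n=="side" else pp[150:240,120:240],(400,300)))
cv2.imwrite("pics/b4.png",np.hstack(o))
```

```text
grip t19.1 [0.5245 0.1097 0.192 ] F [-4.3  0.6  6.9] open 0.0493 g 51
in False t20.9 [0.6201 0.116  0.194 ] F [-1.1  0.7 -5.2] open 0.0496 g 52
adv 0.09579146323868212
```

View pics/b4.png

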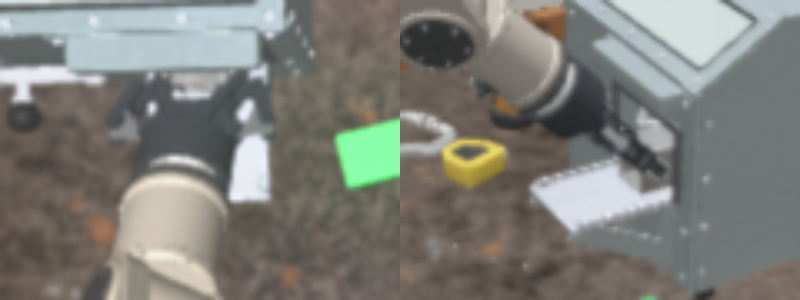

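Run:
```python
from h import *
q,z=tool(YAW,np.radians(45)); xb=BR[:,0]
env.movel(env.get_state()["tcp_pos"]+.006*xb,.05,stop_force=15)
env.grip(.064); env.dwell(.4); st("rel"); p=env.get_state()["tcp_pos"]
env.movel(p-.10*xb,.2); st("back")
o=[]
for n in("top","side"):
    pp,d=camera(n)
    o.append(cv2.resize(pp[110:200,170:290] if n=="side" else pp[150:240,120:240],(400,300)))
cv2.imwrite("pics/b5.png",np.hstack(o))
```

```text
rel t22.0 [0.6263 0.1163 0.1942] F [-1.  -1.   1.1] open 0.0643 g 0
back t22.6 [0.5277 0.1101 0.1949] F [-0.2 -0.1 -0.3] open 0.0639 g 0
```

View pics/b5.png

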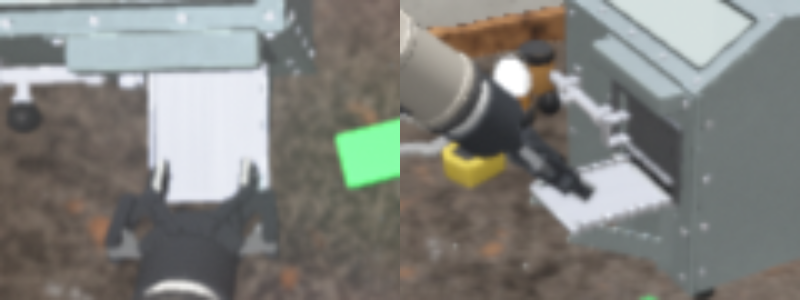

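The tray is empty and the flap is shut (dark panel with its lip at side crop (645,150)). Now I shoot the bolt home.

Run:
```python
from h import *
q,z=tool(YAW,np.radians(45)); yb=BR[:,1]
env.movel(env.get_state()["tcp_pos"]+[0,0,.09],.25)
p=tcp(B(-.053,.150,.16),z,.058)
env.reach(p-.10*z,q); env.grip(.040); st("pre")
r=env.movel(p,.12,stop_force=8); st(f"at {r}")
p=env.get_state()["tcp_pos"]
r=env.movel(p-.056*yb,.05,stop_force=14); e=env.get_state()["tcp_pos"]; st(f"home {r}"); print("travel",(e-p)@yb)
env.movel(e+.005*yb,.08); env.movel(e+.005*yb-.10*z,.2); env.movel(e-.16*z+[0,0.03,.05],.25); st("out")
o=[]
for n in("top","side"):
    pp,d=camera(n); np.savez(f"{n}3.npz",p=pp,d=d)
    o.append(cv2.resize(pp[110:200,170:290] if n=="side" else pp[150:240,120:240],(400,300)))
cv2.imwrite("pics/b6.png",np.hstack(o))
g=np.load("top3.npz")["p"][177:194,128:150].max(2); vv,uu=np.nonzero(g<g.min()+35); b=plane("top",[(np.median(uu)+128,np.median(vv)+177)],.16)[0]
print("ball box frame",(BR.T@(b-O)).round(4))
```

```text
pre t24.6 [0.5004 0.257  0.2718] F [ 0.5  0.2 -0.1] open 0.0402 g 0
at False t25.6 [0.5704 0.2628 0.2014] F [-1.   1.1  0.9] open 0.0401 g 0
home True t26.4 [0.5729 0.2225 0.2017] F [0.2 2.7 0.5] open 0.0401 g 1
travel -0.0403239025844721
out t27.9 [0.4605 0.2445 0.3636] F [-0.7  0.1 -0.5] open 0.0398 g 0
ball box frame [-0.0578  0.122   0.16  ]
```

View pics/b6.png

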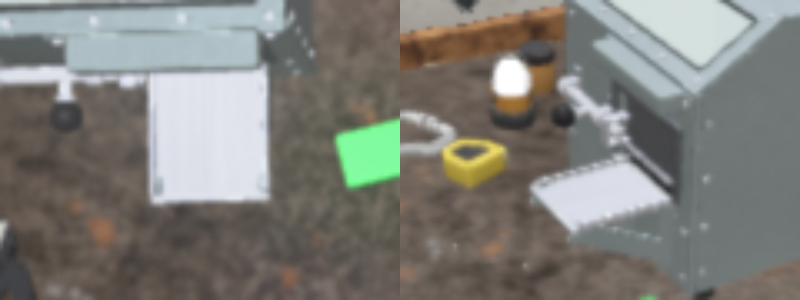

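Run:
```python
from h import *
for f in("top0","top3","top1"):
    I=np.load(f+".npz")["p"]; g=I[178:193,120:150].max(2); m=(g<g.min()+30).astype(np.uint8)
    n,l,s,c=cv2.connectedComponentsWithStats(m); k=1+s[1:,4].argmax(); print(f,s[k],c[k]+[120,178])
a,b=[np.load(f+".npz")["p"][215:285,215:380].astype(int) for f in("top0","top3")]
print("bench others diff",(abs(a-b).max(2)>40).sum())
```

```text
top0 [  5   3  20  12 126] [136.88888889 185.88095238]
top3 [  6   3  19  12 131] [136.85496183 185.94656489]
top1 [ 2  3 12  9 83] [126.98795181 185.18072289]
bench others diff 0
```

```bash
python3 -c "
from h import *
print(job.job_done()); st()"
```

```text
the job is handed in; nothing more can be done
None
the job is handed in; nothing more can be done
```

The tube offcut is inside the blast box, the flap is shut behind it and the bolt is back at its starting home position; the steel block, bracket and bar were not disturbed, and I handed the job in at about 28 s.

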